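# Load the bobbin winder and latch its guard

## Robot

A 6-joint arm with a two-finger parallel gripper is mounted at the origin on a cart in front of the work surface, level with it; the furniture and walls round the work are solid. World frame = base frame: x ahead of the robot, y to its left, z up, the work surface at z = 0. Lengths are in mm, angles in rad, forces in N, time in s.
With the tool pointing down it reaches from about 300 to 775 mm from the base axis. Payload 14.6 kg.
Tool frame: the origin (TCP) lies between the finger pads; the fingertips stand 8 mm ahead of it and the grasp point (between the pads) lies 11 mm behind it; z points along the fingers, y is the direction in which the jaws open and shut (so a half turn about z gives the same grasp; the last joint's range is limited). The gripper opens to 94 mm and grips with 3 to 60 N. Pads are 16 mm wide; open, the fingers measure 119 mm over their backs; the gripper's body (75 mm by 177 mm) begins 78 mm behind the grasp point.
Start: joints at [1.215, 0.3, 1.521, -0, 1.321, -0.067], TCP at [156.639, 527.213, 213.446] pointing down, gripper open.
Joint ranges: [-3.03, 3.03], [-0.79, 2.21], [0.23, 2.52], [-1.04, 4.18], [0, 3.07], [-2.55, 2.55]. Speed limits (rad/s): [2.22, 2.22, 2.57, 3.14, 3.14, 3.14].

## Interface

Orientations are given as [roll, pitch, yaw] about the fixed x, y, z axes, in that order (R = Rz(yaw) Ry(pitch) Rx(roll)).
In Python, from cell import manip, cams, models gives the robot as it stands. The module is installed in compiled form; this text tells all that it offers.
- The arm moves only by the shell command python3 -m pendant 'ROWS' [OPENING] [FORCE]. ROWS is JSON, a list that holds one entry, the list of rows, each a list of 4 numbers: the shift along the tool's x, y, z in cm, then the turn about the tool's z in rad. In form: [[[x, y, z, roll], ...]]. A call has 1 to 5 rows; each row is the pose to reach, as a shift and turn from the pose commanded when the call began, along the tool's axes at that moment; what a row does not reach only later rows make up. A row lasts 1/10 s, in which the tool goes at most 50 mm and 8.59 degrees, less where a joint would pass 70% of its speed; a pose out of reach is approached as far as the arm can. A call with a gripper value outside its range is refused whole. OPENING is the opening, from -1 (shut) to 1 (fully open), so that 0 is half open, set as the call begins (- or left out, the last holds). The fingers move at their own pace and stop on an object; FORCE is the grip in N (left out, the last holds). Time passes only in rows, so rows that repeat a pose let the fingers close. It gives the time, the measured TCP pose, the force and the opening at its end, in the units of the state.
- manip.read_state(): the state, without advancing time (a new reading comes with each control period).
- cams.camera(name): name is "side" or "top" or "wrist"; returns a dict with "frame" (480x640x3 uint8, red, green, blue), "K" (3x3 intrinsics, pixels), "pose" (4x4, takes a point from camera to world coordinates). Camera axes: x right, y down, z forward; pixel columns grow to the right and rows downward; lengths in mm; the calibration is good to about 2 mm. The wrist camera is an equidistant fisheye: a pixel r from the principal point sees the ray r / f radians off the axis. A picture is of the moment at which its call begins. There is no depth.
- manip.sign_off(): hands the job in, once; it reports no verdict.
Trained networks look in the newest picture that a camera, given by its name, has taken for a name from the list of things; names that differ only in an ending like _2 or _b are one class to them, and where a whole thing is asked for, a point or a joint stands for the part that bears it (a point fixed in the world has none). Each returns a list of dicts, best first, with "score" (0 to 1); they miss things now and then, are a little off and sometimes report something else, mostly with a low value. They report only what shows in the picture. A call takes as long as a camera call. They do not tell look-alikes from the thing itself.
- models.regions_of(camera, name): "pixels" (480x640 bool, what is visible of it) and "point" ([column, row] in pixels, amid what is visible of it).
The state is a dict: "clock": time; "joints": joint angles; "qd": joint speeds; "effort": joint torques, N m; "eef_pos": TCP position; "eef_rot": TCP orientation; "wrist_force": force on the tool from outside, world axes, zero at the start; "moment": the same for the moment, N m; "finger_gap": finger opening in mm.
Only numpy, scipy, OpenCV 4.12 (cv2) and the standard library are available. Lean on these libraries where they do the work, as an engineer would, in place of code of your own. Each camera call takes 0.05 s, during which the arm holds its last target.

## Task

Stand the loose thread spool in the round cup of the bobbin winder, then push the winder's sliding guard over it, all the way home, until its spring latch catches with a click, and let go. Slide it steadily without slamming, and feel for the stop: never press the guard against its stop with more than 20 newtons. Leave the other things on the table where they lie.

Things in the scene. Friction and masses are not known exactly. Their poses are not given: they have to be found in the camera images.
- winder: bobbin winder, a fixed machine: grey base plate 100 x 315 x 12 mm, from its origin 180 mm to +y, 135 mm to -y, 50 mm to either side in x. Origin on the table under the axis of its spool cup. y runs along the rails: the guard parks open at the +y end and closes toward -y. Steel rails at x = +-44 mm, 20 mm high. Dark motor at the -y end, 62 mm high
- cup_floor (a point): centre of the inner floor of the open round spool cup, 16 mm above the table; axes as the winder's. Cup 38 mm wide inside, 10 mm deep, rim 26 mm above the table. The latch bracket, up to 70 mm high, begins some 45 mm from here toward -y, so a spool is best lowered with the fingers on its -x and +x sides
- spool_mid (a point): centre, half-way up, of the loose wooden spool of thread: 33 mm in diameter, 40 mm high, standing upright on the table in front of the winder, 30 g
- guard (a joint): travel of the sliding guard along the winder's +y, m: 0.108 to 0.132 when parked open, within 8 mm of 0 when shut (it differs: the latch bracket is adjustable). A clear hood 96 mm wide, 80 mm long in y, roof 76 mm above the table, its -y end open so that it passes over the spool. Rail friction about 1.5 N
- push_plate (a point): centre of the black upright push plate on the guard's roof: 50 mm wide in the winder's x, 12 mm thick in y, 36 mm high (76 to 112 mm above the table). Moves with the guard; axes as the winder's. Push its +y face toward -y, or pinch it across its thickness
- strike (a point): centre of the guard's steel strike block: 26 mm wide in x, 8 mm in y, 8 mm high, 62 mm above the table, on a tongue 65 mm ahead (-y) of the push plate. It presses the latch bolt down as it slides over it
- latch: adjustable latch bracket between cup and motor, 32 mm wide, 71 mm high; its place along y differs by several mm each time. Origin on the table under the latch bolt, axes as the winder's. The strike's centre meets the bolt's slope some 11 mm to +y of the origin and the rubber buffer (the stop) 2 mm to -y; the bolt springs up behind it 6 mm to -y, where it then rests
- bolt (a joint): how far the latch's spring bolt is pressed down, m: 0 = up, both before the strike arrives and after the catch; 0.004 to 0.006 while the strike slides over it. Riding up its slope takes a push of 6 to 10 N, which then drops
- buffer (a joint): how far the stop's black rubber buffer on its post is squeezed by the strike, m: 0 = free, 3.6 N per mm. The latch catches when it is squeezed nearly 4 mm, so the push on the guard must rise to some 12 to 14 N (friction included) before the click; 0.0056 means 20 N, too much. Latched, it stays squeezed nearly 4 mm
- wax_cake: bystander: round cake of beeswax, 45 mm wide, 14 mm high; origin under its centre
- thimble: bystander: thimble 19 mm wide, 22 mm high; origin under its centre
- measuring_tape: bystander: rolled tape measure 53 mm wide, 16 mm high; origin under its centre
- abrasive_block: bystander: abrasive block 28 x 44 x 17 mm; origin under its centre
- bone_folder: bystander: flat bone folder 142 x 25 x 4 mm; origin under its centre
Not all that is in view belongs to the job. Leave any blue or turquoise look-alike of the part that bears spool_mid alone.

How it is judged (in metres and radians):
On the way, in this order (a step that is already met when the one before it is completed fails the run):
1. the spool stands in the cup, let go, while the guard is still open (horizontal distance between spool_mid and cup_floor below 0.005 m and z of spool_mid in the frame of cup_floor below 0.023 m and angle between spool_mid's own z axis and vertical below 0.1 rad and contact force between the fingers and spool below 0.1 N and value of joint guard above 0.08 m), for 0.2 s.
2. the guard's strike is past the bolt and the bolt has sprung up behind it (y of strike in the frame of latch below -0.0045 m and value of joint bolt below 0.0015 m), for 0.2 s.
At the end, for the whole second after the job is handed in: The guard is shut and held by its latch (the strike's centre at least 4.5 mm past the bolt, the bolt up to within 1.5 mm), and the spool stands upright at rest in the cup under it (within 5 mm of the cup's axis, its foot within 3 mm of the cup's floor, tilt under 0.1 rad) (all of step 2 and horizontal distance between spool_mid and cup_floor below 0.005 m and z of spool_mid in the frame of cup_floor below 0.023 m and angle between spool_mid's own z axis and vertical below 0.1 rad and linear speed of spool below 0.02 m/s); the robot touches nothing.
It fails at once if the guard is pressed against its rubber stop with more than 20 N (buffer squeezed by more than 5.6 mm) (value of joint buffer above 0.0056 m).
It fails at once if the guard is slammed (moves faster than 0.3 m/s toward shut) (velocity of joint guard below -0.3 m/s).
It fails at once if another thing on the table is moved by more than 20 mm (distance of any of wax_cake, thimble, measuring_tape, abrasive_block, bone_folder from where it was at the start of the episode above 0.02 m).
It also fails if it takes over 61 s, if anything falls off the work surface, if the arm or the gripper's body presses on something with over 40 N, if the wrist force passes 120 N, or if a joint passes its speed limit or range.

## Working session

There is one attempt and no reset: what is moved stays moved. The work goes in short steps, Python scripts to look and compute and a shell command to move; the robot and the scene stay as the last step left them, time stands still between calls to the robot, and variables do not carry over. Pictures are saved under pics/ and viewed, and the job is handed in when it is done.

```bash
mkdir -p pics; python3 - <<'E'
from cell import manip,cams,models
import cv2
s=manip.read_state(); print({k:(v if not hasattr(v,'__len__') else [round(float(a),3) for a in v]) for k,v in s.items()})
for n in ["side","top","wrist"]:
    c=cams.camera(n); cv2.imwrite(f"pics/a_{n}.png",c["frame"][:,:,::-1]); print(n,c["K"].tolist(),c["pose"].round(3).tolist())
    for t in ["winder","spool_mid","push_plate","strike","latch","guard","cup_floor","wax_cake","thimble","measuring_tape","abrasive_block","bone_folder"]:
        try:
            r=models.regions_of(n,t); print(n,t,[(round(float(d["score"]),2),[int(x) for x in d["point"]],int(d["pixels"].sum())) for d in r[:4]])
        except Exception as e: print(n,t,e)
E
```

```text
{'clock': 0.0, 'joints': [1.215, 0.3, 1.522, 0.0, 1.321, -0.067], 'qd': [0.001, 0.001, 0.0, -0.002, -0.001, -0.002], 'effort': [-0.0, -53.181, -35.274, 0.071, 0.024, -0.0], 'eef_pos': [156.546, 526.996, 212.907], 'eef_rot': [-3.14, -0.0, 2.853], 'wrist_force': [0.005, 0.07, -0.519], 'moment': [-0.0, -0.023, -0.007], 'finger_gap': 93.98092772386434}
side [[607.5167375599832, 0.0, 301.29669703725125], [0.0, 607.5167375599832, 226.59050923995238], [0.0, 0.0, 1.0]] [[0.918, -0.201, 0.342, 137.934], [-0.396, -0.425, 0.814, -1111.844], [-0.019, -0.883, -0.47, 657.979], [0.0, 0.0, 0.0, 1.0]]
side winder [(0.78, [304, 256], 5633), (0.69, [333, 269], 367), (0.52, [287, 224], 1681)]
side spool_mid [(0.82, [239, 245], 305), (0.76, [262, 284], 398), (0.66, [223, 238], 272)]
side push_plate [(0.76, [289, 226], 1759)]
side strike [(0.87, [286, 226], 1675)]
side latch [(0.72, [330, 270], 376)]
side guard []
side cup_floor [(0.93, [305, 260], 5529), (0.51, [289, 222], 1754)]
side wax_cake [(0.63, [244, 272], 301)]
side thimble [(0.45, [276, 315], 113)]
side measuring_tape [(0.63, [391, 348], 772)]
s
[... 666 characters left out ...]
3, 280], 303)]
top cup_floor [(0.65, [310, 225], 5495)]
top wax_cake [(0.74, [301, 278], 297)]
top thimble []
top measuring_tape [(0.7, [439, 232], 392)]
top abrasive_block [(0.55, [444, 251], 249)]
top bone_folder [(0.7, [215, 216], 560)]
wrist [[371.64829954431775, 0.0, 324.3042051070051], [0.0, 371.64829954431775, 237.85561519974212], [0.0, 0.0, 1.0]] [[0.285, 0.933, 0.218, 92.206], [0.959, -0.278, -0.064, 546.561], [0.001, 0.227, -0.974, 384.67], [0.0, 0.0, 0.0, 1.0]]
wrist winder []
wrist spool_mid []
wrist push_plate []
wrist strike []
wrist latch []
wrist guard []
wrist cup_floor []
wrist wax_cake []
wrist thimble []
wrist measuring_tape []
wrist abrasive_block []
wrist bone_folder []
```

```bash
python3 - <<'E'
import cv2
a=cv2.imread("pics/a_side.png")[190:390,180:440];cv2.imwrite("pics/a_side_c.png",cv2.resize(a,None,fx=3,fy=3,interpolation=2))
a=cv2.imread("pics/a_top.png")[170:320,190:470];cv2.imwrite("pics/a_top_c.png",cv2.resize(a,None,fx=2.8,fy=2.8,interpolation=2))
E
```

```text
(no output)
```

View pics/a_side_c.png

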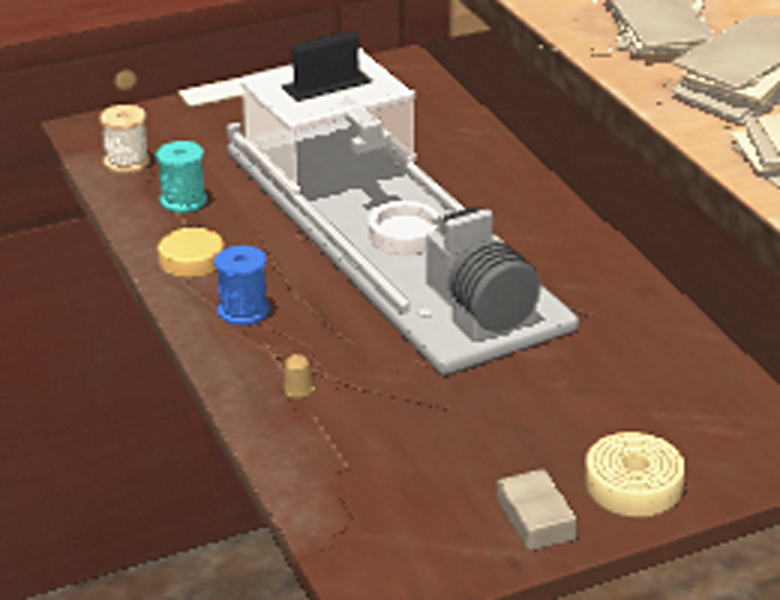

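View pics/a_top_c.png

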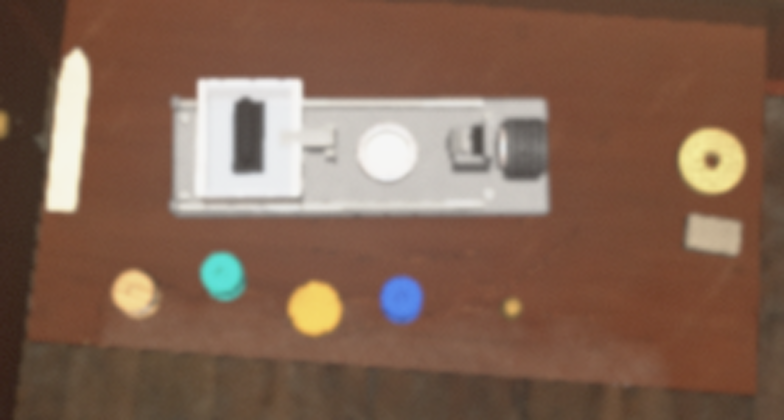

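View pics/a_side.png

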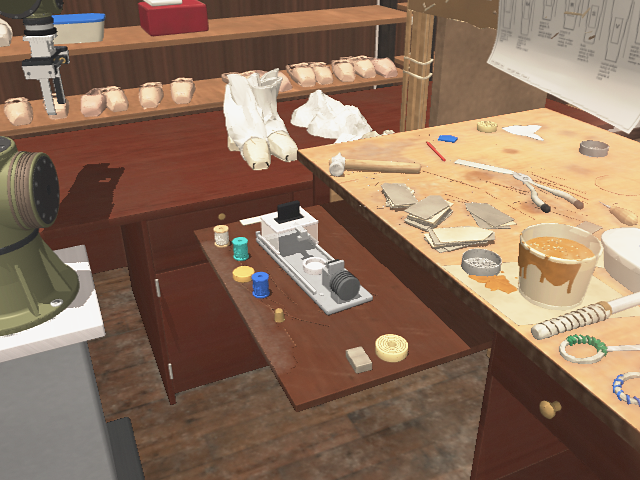

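The candidates are the cream/wooden spool at side (221,236) and top (239,276), the turquoise one at side (239,245), and the blue one at side (261,284). The description (wooden, not blue or turquoise) picks the cream one, at the far end beside the hood. I'll measure it now.

```bash
cat > h.py <<'E'
import numpy as np, cv2
from scipy.optimize import least_squares
from scipy.spatial.transform import Rotation as R
def ray(c,px,fish=False):
    K=c["K"];P=c["pose"]; x=(px[0]-K[0,2])/K[0,0]; y=(px[1]-K[1,2])/K[1,1]
    if fish:
        r=np.hypot(x,y); d=np.array([np.sin(r)*x/max(r,1e-9),np.sin(r)*y/max(r,1e-9),np.cos(r)])
    else: d=np.array([x,y,1.])
    return P[:3,3],P[:3,:3]@d
def onz(c,px,z,fish=False):
    o,d=ray(c,px,fish); return (o+d*(z-o[2])/d[2])
def proj(c,p,fish=False):
    P=c["pose"];q=P[:3,:3].T@(np.asarray(p,float)-P[:3,3]);K=c["K"]
    if fish:
        t=np.arctan2(np.hypot(q[0],q[1]),q[2]);n=max(np.hypot(q[0],q[1]),1e-9);u=q[:2]/n*t
    else: u=q[:2]/q[2]
    return np.array([K[0,0]*u[0]+K[0,2],K[1,1]*u[1]+K[1,2]])
E
python3 - <<'E'
from h import *
from cell import cams
t=cams.camera("top");s=cams.camera("side")
f=lambda c:(c[0]/2.8+190-.3,c[1]/2.8+170-.3)
g=lambda c:(c[0]/3+180-.3,c[1]/3+190-.3)
print("spool top t",onz(t,f((133,290)),40).round(1),"s",onz(s,g((124,116)),40).round(1))
print("cup rim t",onz(t,f((387,152)),26).round(1),"s",onz(s,g((404,227)),26).round(1))
for n,p in dict(A=(172,212),B=(547,212),C=(547,100),D=(172,100)).items(): print(n,onz(t,f(p),12).round(1))
print("plate top",onz(t,f((248,133)),112).round(1))
print("plate s",onz(s,g((326,67-18)),112).round(1))
for n,p in dict(turq=(222,273),wax=(315,307),blue=(402,298)).items(): print(n,onz(t,f(p),40 if n!='wax' else 14).round(1))
print('folder',[onz(t,f(p),4).round(1)[:2] for p in [(77,50),(62,210)]])
E
```

```text
spool top t [428.3  26.8  40. ] s [427.1  26.   40. ]
cup rim t [ 561.5 -169.5   26. ] s [ 556.4 -177.5   26. ]
A [500.2   6.1  12. ]
B [ 523.3 -306.2   12. ]
C [ 620.  -301.1   12. ]
D [596.7  15.9  12. ]
plate top [547.7 -61.8 112. ]
plate s [546.6 -72.2 112. ]
turq [447.6 -43.7  40. ]
wax [ 429.1 -119.8   14. ]
blue [ 438.  -190.7   40. ]
folder [array([637.2, 103.2]), array([496.6,  99.8])]
```

```bash
python3 -m pendant '[[[-2,-1.8,0,0],[-5.4,-5,-0.5,0],[-9,-8.3,-1,0],[-12.6,-11.6,-1.5,0],[-16.2,-14.9,-1.7,0]]]' 0.3 && python3 -m pendant '[[[-3.6,-3.3,0,0],[-7.2,-6.6,0,0],[-10.8,-9.9,0,0],[-14.4,-13.2,0,0],[-18,-16.6,0,0]]]' && python3 -m pendant '[[[-3.6,-3.3,0,0],[-7.2,-6.6,0,0],[-10.8,-10.1,0,0.15],[-10.8,-10.1,0,0.3],[-10.8,-10.1,0,0.45]]]' && python3 -m pendant '[[[0,0,0,0.15],[0,0,0,0.3],[0,0,0,0.45],[0,0,0,0.6],[0,0,0,0.758]]]'
```

```text
clock: 2.55
eef_pos: [270.1, 336.7, 231.0]
eef_rot: [3.141, 0.0, 2.853]
wrist_force: [1.2, 0.1, 0.3]
finger_gap: 61.9
clock: 3.05
eef_pos: [395.4, 126.0, 230.8]
eef_rot: [3.141, 0.001, 2.853]
wrist_force: [0.0, 0.7, -0.0]
finger_gap: 60.9
clock: 3.55
eef_pos: [469.8, -1.1, 230.1]
eef_rot: [-3.141, -0.001, 2.394]
wrist_force: [0.1, 0.2, 0.1]
finger_gap: 61.2
clock: 4.05
eef_pos: [469.5, 0.3, 230.5]
eef_rot: [3.141, -0.0, 1.647]
wrist_force: [0.8, 1.0, -0.4]
finger_gap: 61.2
```

```bash
python3 - <<'E'
from h import *
from cell import cams,models
import pickle
d={}
for n in ["wrist","top","side"]:
    c=cams.camera(n); d[n]=c; cv2.imwrite(f"pics/b_{n}.png",c["frame"][:,:,::-1])
    for t in ["winder","spool_mid","push_plate","latch"]:
        print(n,t,[(round(float(q["score"]),2),[int(x) for x in q["point"]],int(q["pixels"].sum())) for q in models.regions_of(n,t)[:4]])
pickle.dump(d,open("b.pkl","wb"))
print(d["wrist"]["pose"].round(3).tolist())
E
```

```text
wrist winder [(0.57, [385, 271], 11709), (0.25, [279, 312], 1102)]
wrist spool_mid [(0.76, [299, 255], 947), (0.75, [284, 381], 357), (0.65, [283, 190], 901)]
wrist push_plate [(0.78, [382, 274], 6240)]
wrist latch [(0.55, [385, 403], 442)]
top winder [(0.83, [311, 225], 5344)]
top spool_mid [(0.6, [269, 264], 189), (0.6, [360, 220], 43), (0.5, [335, 273], 202)]
top push_plate [(0.98, [281, 221], 1719)]
top latch [(0.62, [362, 223], 249)]
side winder [(0.62, [304, 256], 5714), (0.2, [223, 238], 292)]
side spool_mid [(0.94, [260, 284], 358), (0.79, [222, 237], 348), (0.76, [239, 245], 348)]
side push_plate [(0.68, [288, 227], 1611), (0.6, [222, 236], 313)]
side latch [(0.62, [331, 267], 383)]
[[0.997, 0.074, 0.017, 463.117], [0.076, -0.971, -0.226, 66.459], [-0.0, 0.227, -0.974, 401.726], [0.0, 0.0, 0.0, 1.0]]
```

View pics/b_wrist.png

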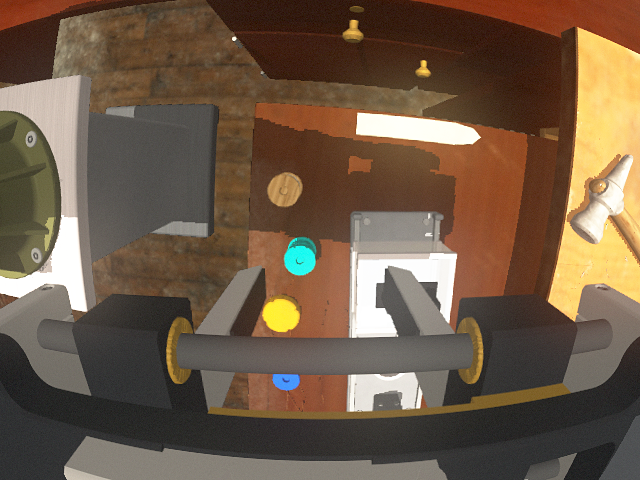

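The wooden spool shows its wood-grained end at wrist (284,190). Turquoise is at (300,256), wax at (281,314), blue at (286,380), and the guard hood is at about (400,300). I'll check the choice in a close crop and refine its position.

```bash
python3 - <<'E'
from h import *
import pickle
d=pickle.load(open("b.pkl","rb"));w=d["wrist"]
cv2.imwrite("pics/b_crop.png",cv2.resize(w["frame"][160:280,240:480,::-1],None,fx=3.3,fy=3.3,interpolation=2))
p=onz(w,(284.7,189.7),40,True);print(p.round(1))
for e in [(40,0),(0,16.5),(-16.5,0),(16.5,0),(0,-16.5)]:
    print(proj(w,p+[e[0] if abs(e[0])<20 else 0,e[1],0],True).round(1))
a,b=onz(w,(350,212),12,True),onz(w,(441,212),12,True); print(a,b)
E
```

```text
[427.   27.7  40. ]
[284.7 189.7]
[285.7 172.9]
[268.1 188.6]
[301.5 190.8]
[283.7 206.3]
[494.95101882   6.08334322  12.        ] [595.28564813  14.62284268  12.        ]
```

View pics/b_crop.png

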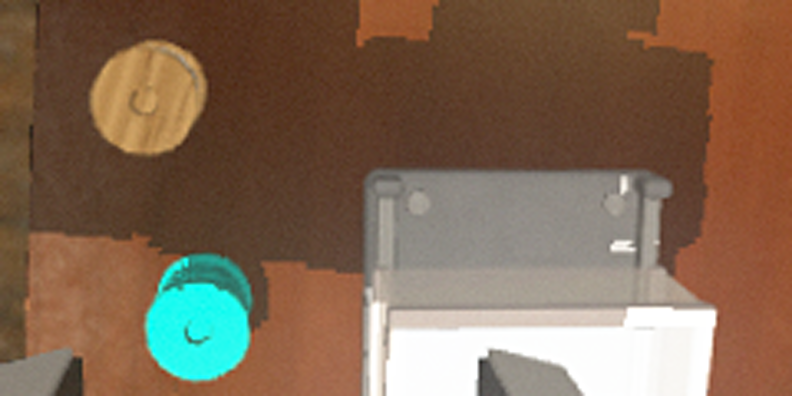

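```bash
python3 -m pendant '[[[1.5,-2,0,0],[3,-4,2,0],[3,-4,7,0],[3,-4,12,0],[3,-4,15,0]]]' && python3 -m pendant '[[[0,0,0,0]]]' && python3 - <<'E'
from h import *
from cell import cams
c=cams.camera("wrist");cv2.imwrite("pics/c_wrist.png",c["frame"][:,:,::-1])
E
```

```text
clock: 5.3
eef_pos: [425.8, 27.0, 77.7]
eef_rot: [-3.139, -0.0, 1.653]
wrist_force: [1.1, 0.4, 0.3]
finger_gap: 61.2
clock: 5.4
eef_pos: [425.2, 27.0, 77.5]
eef_rot: [-3.135, -0.001, 1.653]
wrist_force: [0.1, 0.2, 0.4]
finger_gap: 61.2
```

View pics/c_wrist.png

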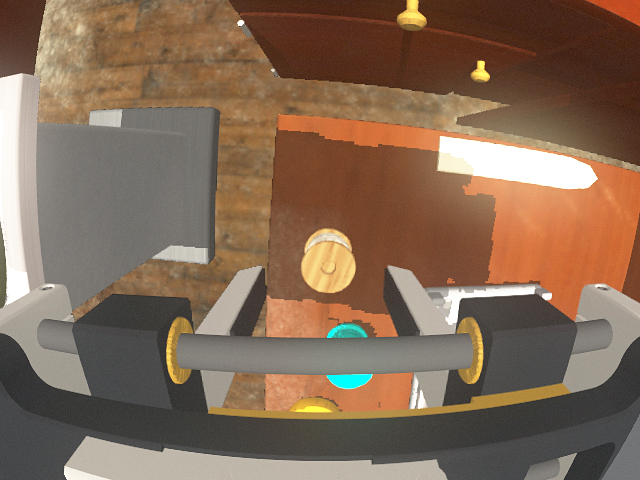

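```bash
python3 - <<'E'
from h import *
from cell import cams,manip
c=cams.camera("wrist");print(onz(c,(328.5,265.5),40,True).round(1)); s=manip.read_state();print(np.round(s["eef_pos"],1),np.round(s["eef_rot"],3),np.round(s['joints'],3))
E
```

```text
[427.5  27.4  40. ]
[427.7  26.9  81.4] [3.141 0.    1.653] [-0.023  0.204  1.985 -0.     0.953 -0.105]
```

```bash
python3 -m pendant '[[[0,0,2,0],[0,0,4,0],[0,0,5.5,0],[0.05,0,5.9,0],[0.05,0,5.9,0]]]' && python3 -m pendant '[[[0,0,0,0],[0,0,0,0],[0,0,0,0],[0,0,0,0],[0,0,0,0]]]' -1 10 && python3 -m pendant '[[[0,0,0,0],[0,0,0,0],[0,0,0,0],[0,0,0,0]]]'
```

```text
clock: 6.0
eef_pos: [428.0, 27.4, 22.6]
eef_rot: [3.14, 0.0, 1.653]
wrist_force: [-0.0, 0.2, 0.8]
finger_gap: 61.1
clock: 6.5
eef_pos: [427.4, 27.4, 21.8]
eef_rot: [3.141, 0.0, 1.653]
wrist_force: [-2.0, -0.1, 4.8]
finger_gap: 32.1
clock: 6.9
eef_pos: [427.4, 27.4, 21.8]
eef_rot: [3.141, 0.0, 1.653]
wrist_force: [-1.1, 0.4, 6.1]
finger_gap: 32.2
```

```bash
python3 -m pendant '[[[0,0,-1,0],[0,0,-3,0],[0,0,-7,0],[0,0,-11,0],[0,0,-15,0]]]' && python3 -m pendant '[[[-2,1,-2,0],[-5,2.5,-4,0],[-8,4,-6,0],[-9.1,4.5,-7,0],[-9.1,4.5,-7,0]]]' && python3 - <<'E'
from h import *
from cell import cams,manip,models
import pickle
d={}
for n in ["wrist","top","side"]:
    c=cams.camera(n); d[n]=c; cv2.imwrite(f"pics/d_{n}.png",c["frame"][:,:,::-1])
pickle.dump(d,open("d.pkl","wb"))
s=manip.read_state();print(np.round(s["eef_pos"],1),np.round(s["eef_rot"],3),s["finger_gap"])
E
```

```text
clock: 7.4
eef_pos: [426.7, 27.4, 173.6]
eef_rot: [3.142, 0.0, 1.653]
wrist_force: [0.4, 0.5, -0.6]
finger_gap: 32.4
clock: 7.9
eef_pos: [480.0, -60.7, 242.8]
eef_rot: [3.14, 0.001, 1.651]
wrist_force: [0.8, 0.2, -0.6]
finger_gap: 32.4
[478.8 -59.  240.9] [-3.141 -0.     1.653] 31.939756184972204
```

View pics/d_wrist.png

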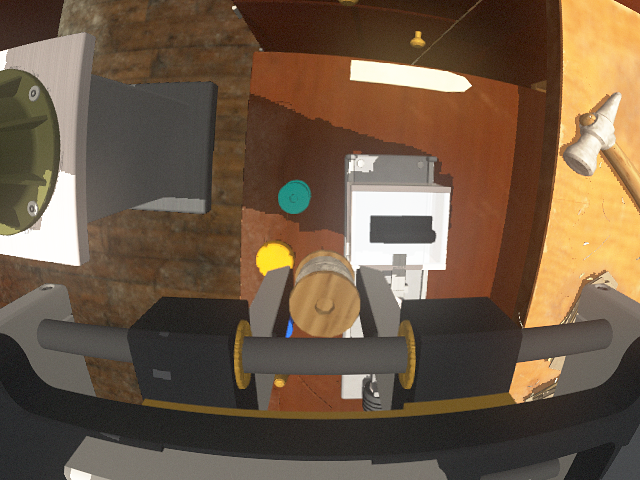

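```bash
python3 -m pendant '[[[-3,0,0,0],[-5,-0.5,0,0],[-5,-0.5,0,0],[-5,-0.5,0,0]]]' && python3 - <<'E'
from h import *
from cell import cams,manip,models
import pickle
d={}
for n in ["wrist","top","side"]:
    c=cams.camera(n); d[n]=c; cv2.imwrite(f"pics/e_{n}.png",c["frame"][:,:,::-1])
pickle.dump(d,open("e.pkl","wb"))
cv2.imwrite("pics/e_crop.png",cv2.resize(d["wrist"]["frame"][120:330,320:520,::-1],None,fx=2.8,fy=2.8,interpolation=2))
E
```

```text
clock: 8.45
eef_pos: [478.2, -109.0, 241.1]
eef_rot: [-3.141, -0.001, 1.653]
wrist_force: [0.7, 0.2, 0.2]
finger_gap: 32.3
```

View pics/e_crop.png

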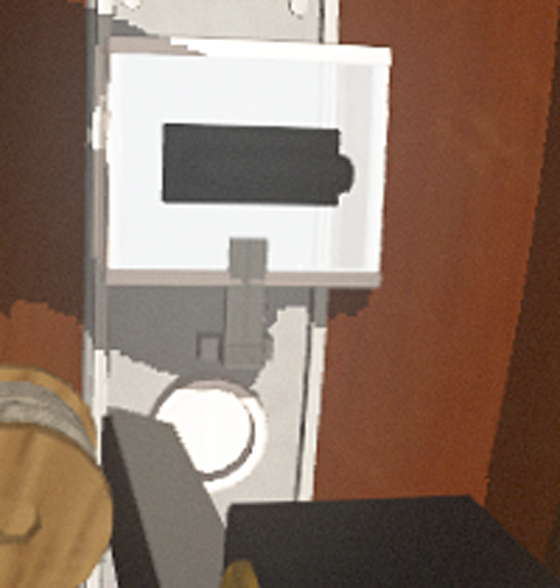

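```bash
python3 - <<'E'
import cv2,pickle
d=pickle.load(open("e.pkl","rb"))
cv2.imwrite("pics/e_cup.png",cv2.resize(d["wrist"]["frame"][245:305,365:425,::-1],None,fx=10,fy=10,interpolation=2))
t=d["top"]["frame"][170:300,220:400,::-1];cv2.imwrite("pics/e_top_c.png",cv2.resize(t,None,fx=4,fy=4,interpolation=2))
E
```

```text
(no output)
```

View pics/e_cup.png

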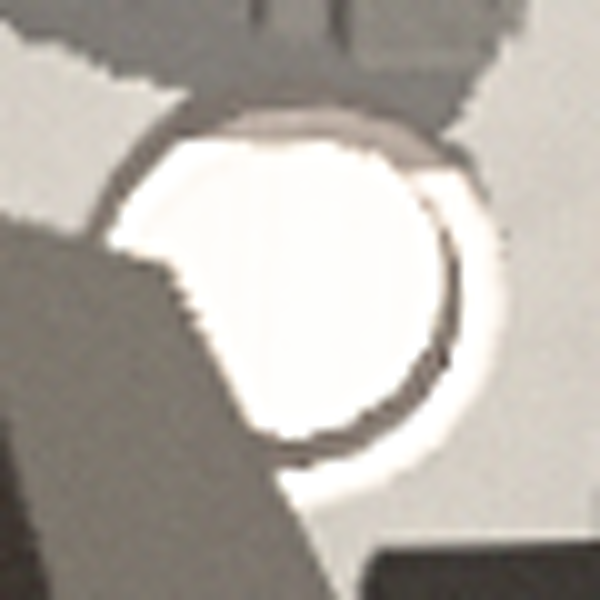

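View pics/e_top_c.png

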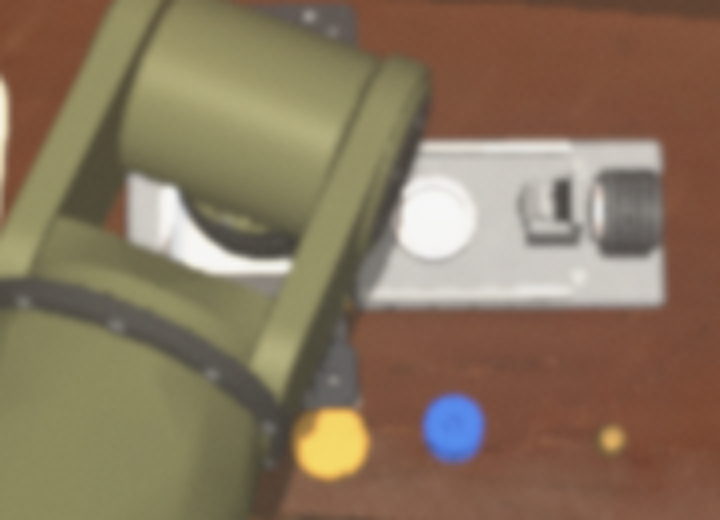

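```bash
python3 - <<'E'
from h import *
import pickle
d=pickle.load(open("e.pkl","rb"));w=d["wrist"]
inn=[(461,290),(450,350),(412,402),(350,450),(295,467)]
out=[(507,290),(482,370),(432,440),(370,487),(300,507)]
f=lambda p:onz(w,(365+p[0]/10-.45,245+p[1]/10-.45),26,True)[:2]
I=np.array([f(p) for p in inn]);O=np.array([f(p) for p in out])
r=least_squares(lambda v:np.r_[np.hypot(*(I-v[:2]).T)-19,np.hypot(*(O-v[:2]).T)-v[2]],[560,-172,22]);print(r.x.round(2),r.fun.round(2))
r=least_squares(lambda v:np.hypot(*(I-v[:2]).T)-19,[560,-172]);print(r.x.round(2),r.fun.round(2))
# top
t=d["top"];g=lambda p:onz(t,(220+p[0]/4-.4,170+p[1]/4-.4),26)
print(g((436,218)))
# winder yaw from rails/plate edges in wrist: hood edges
h=lambda p,z:onz(w,(320+p[0]/2.8-.3,120+p[1]/2.8-.3),z,True)
print("plate corners z112",[h(p,112).round(1)[:2] for p in [(163,123),(340,128),(163,202),(337,205)]])
print("hood front edge",[h(p,76).round(1)[:2] for p in [(107,272),(381,274)]], "back",[h(p,76).round(1)[:2] for p in [(107,50),(390,47)]])
for n in ["wrist"]:print(w["pose"].round(3).tolist())
E
```

```text
[ 558.83 -168.42   24.08] [ 0.24  0.22 -0.42 -0.03  0.37  0.48 -0.38 -0.44  0.12  0.23]
[ 558.87 -168.45] [ 0.2   0.18 -0.47 -0.08  0.33]
[ 561.30692811 -171.12893578   26.        ]
plate corners z112 [array([515.1, -47.6]), array([568.5, -43.1]), array([517.4, -70.6]), array([570.4, -66.1])]
hood front edge [array([506.8, -98.6]), array([601.4, -90.7])] back [array([500.1, -26.4]), array([595.1, -13.7])]
[[0.997, 0.08, 0.017, 471.567], [0.082, -0.971, -0.226, -42.949], [-0.001, 0.226, -0.974, 412.336], [0.0, 0.0, 0.0, 1.0]]
```

```bash
python3 - <<'E'
from h import *
import pickle
from cell import manip
d=pickle.load(open("e.pkl","rb"));w=d["wrist"]
s=manip.read_state();print(np.round(s["eef_pos"],2),np.round(s["eef_rot"],3))
cv2.imwrite("pics/e_sp.png",cv2.resize(w["frame"][235:355,270:390,::-1],None,fx=5,fy=5,interpolation=2))
sd=d["side"];cv2.imwrite("pics/e_side_c.png",cv2.resize(sd["frame"][180:330,200:400,::-1],None,fx=4,fy=4,interpolation=2))
E
```

```text
[ 478.55 -108.81  241.36] [-3.141 -0.     1.654]
```

View pics/e_sp.png

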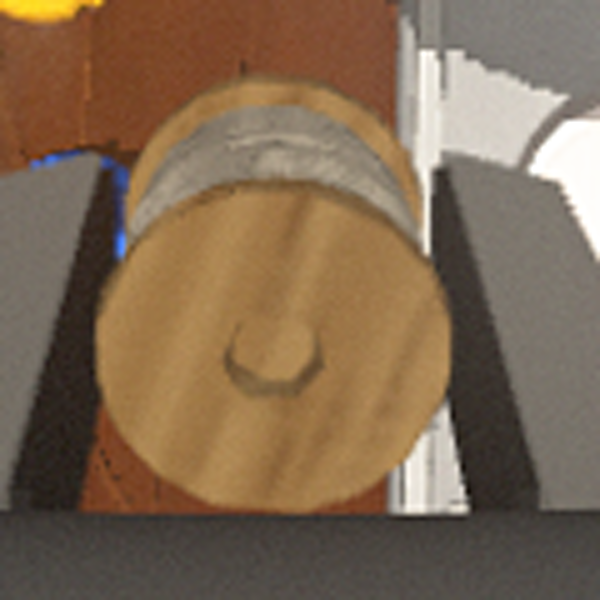

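View pics/e_side_c.png

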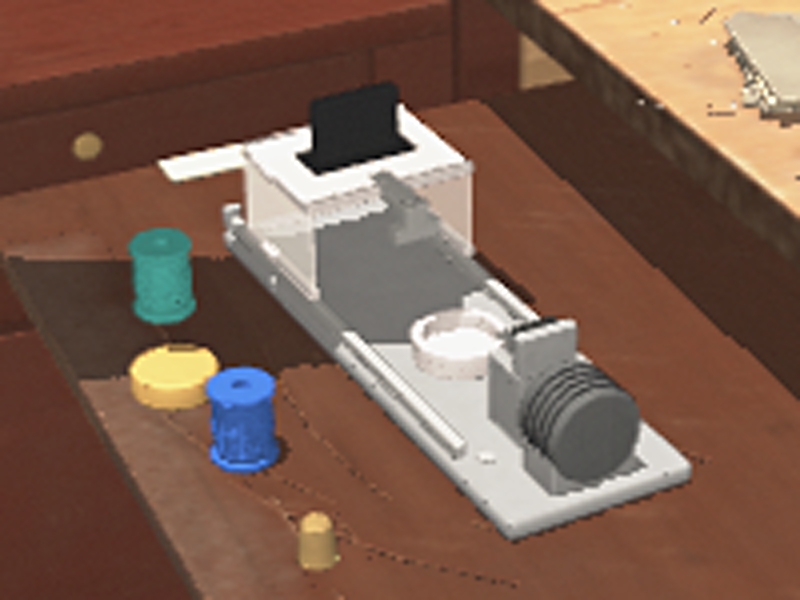

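```bash
python3 - <<'E'
from h import *
import pickle
d=pickle.load(open("e.pkl","rb"));w=d["wrist"]
z=241.36-21.8+40
P=[(97,345),(452,350),(285,183),(280,512),(150,220),(400,470)]
P=np.array([onz(w,(270+p[0]/5-.4,235+p[1]/5-.4),z,True)[:2] for p in P])
r=least_squares(lambda v:np.hypot(*(P-v[:2]).T)-v[2],[478,-109,16.5]);print(r.x,r.fun.round(2))
E
```

```text
[ 476.88029151 -109.1043478    16.18132923] [-0.35 -0.28 -0.11 -0.02  0.44  0.32]
```

```bash
python3 -m pendant '[[[-2.5,3,0,0],[-5,6,0,0],[-6.8,7.6,0,0],[-6.8,7.6,4,0],[-6.8,7.6,8,0]]]' && python3 -m pendant '[[[0,0,4,0],[0,0,7.5,0],[0,0,9.3,0],[0,0,9.3,0],[0,0,9.3,0]]]' && python3 - <<'E'
from h import *
from cell import cams,manip,models
import pickle
d={}
for n in ["wrist","top","side"]:
    c=cams.camera(n); d[n]=c; cv2.imwrite(f"pics/f_{n}.png",c["frame"][:,:,::-1])
pickle.dump(d,open("f.pkl","wb"))
s=manip.read_state();print(np.round(s["eef_pos"],2),np.round(s["eef_rot"],3))
cv2.imwrite("pics/f_side_c.png",cv2.resize(d["side"]["frame"][180:300,240:400,::-1],None,fx=5,fy=5,interpolation=2))
cv2.imwrite("pics/f_w_c.png",cv2.resize(d["wrist"]["frame"][180:360,220:440,::-1],None,fx=3.3,fy=3.3,interpolation=2))
E
```

```text
clock: 9.1
eef_pos: [560.5, -171.0, 160.5]
eef_rot: [3.14, 0.001, 1.653]
wrist_force: [0.4, 0.7, -1.0]
finger_gap: 32.1
clock: 9.6
eef_pos: [560.3, -171.0, 69.2]
eef_rot: [3.141, 0.0, 1.653]
wrist_force: [-0.2, -0.4, 0.1]
finger_gap: 32.5
[ 560.61 -171.41   70.01] [3.139e+00 1.000e-03 1.653e+00]
```

View pics/f_side_c.png

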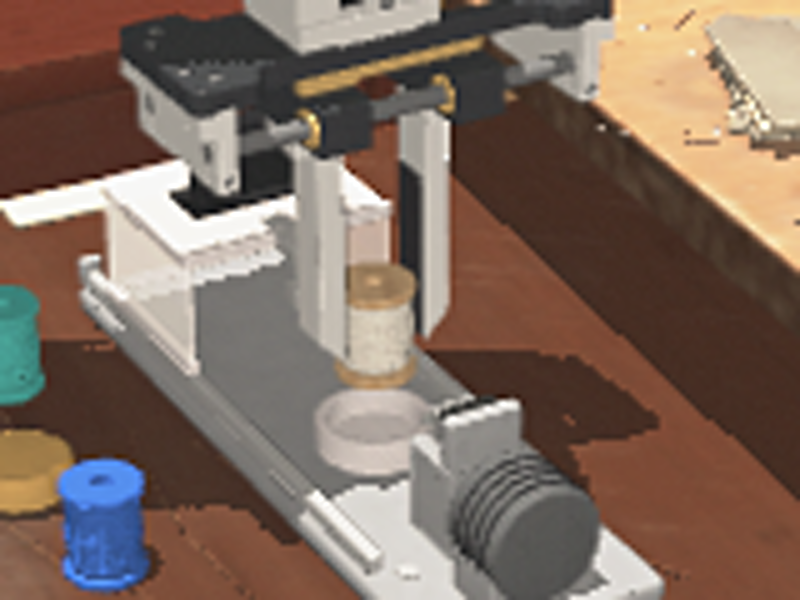

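View pics/f_w_c.png

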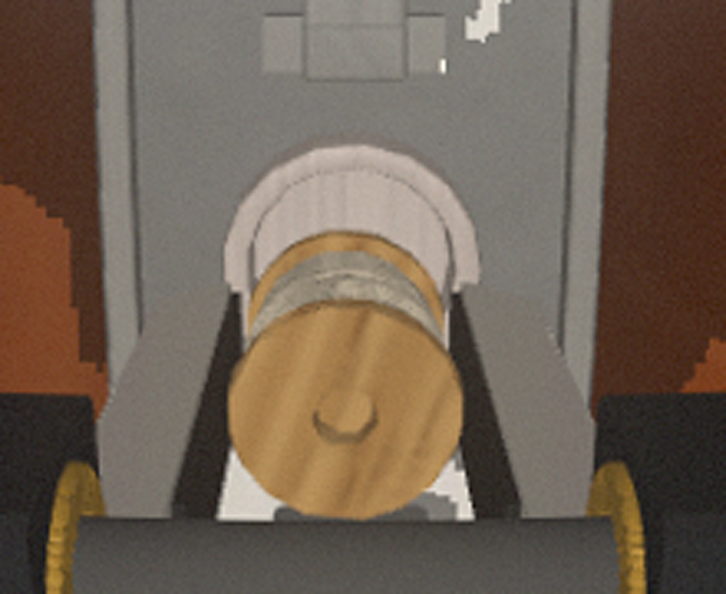

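```bash
python3 - <<'E'
from h import *
import pickle
d=pickle.load(open("f.pkl","rb"));w=d["wrist"]
f=lambda p,z:onz(w,(220+p[0]/3.3-.35,180+p[1]/3.3-.35),z,True)[:2]
inn=np.array([f(p,26) for p in [(247,262),(255,228),(280,194),(310,175),(350,167),(395,178),(430,205),(450,235),(457,265)]])
out=np.array([f(p,26) for p in [(225,260),(235,220),(262,180),(300,153),(350,144),(400,152),(442,180),(470,220),(480,260)]])
sp=np.array([f(p,48.2) for p in [(248,310),(256,280),(285,248),(320,234),(347,231),(380,234),(415,248),(440,280),(446,310)]])
C=lambda A,r0=None:least_squares(lambda v:np.hypot(*(A-v[:2]).T)-(v[2] if r0 is None else r0),[560,-170,20])
for n,A in dict(inn=inn,out=out,sp=sp).items():
    r=C(A);print(n,r.x.round(2),np.abs(r.fun).max().round(2))
print('fixed',C(inn,19).x.round(2),C(sp,16.5).x.round(2))
s=d["side"];g=lambda p,z:onz(s,(240+p[0]/5-.4,180+p[1]/5-.4),z)[:2]
out=np.array([g(p,26) for p in [(314,425),(320,410),(340,397),(375,390),(410,393),(430,402)]])
fo=np.array([g(p,48.2) for p in [(336,372),(345,382),(365,389),(390,388),(408,380),(414,370)]])
tp=np.array([g(p,88.2) for p in [(345,285),(350,272),(380,263),(410,272),(414,290),(400,302)]])
print(C(out,24).x.round(2),C(fo,16.5).x.round(2),C(fo).x.round(2),C(tp).x.round(2))
E
```

```text
inn [ 559.77 -169.22   19.18] 0.33
out [ 559.99 -168.88   23.28] 0.23
sp [ 559.44 -172.34   16.91] 0.56
fixed [ 559.76 -168.99   20.  ] [ 559.4  -171.83   20.  ]
[ 560.39 -172.19   20.  ] [ 561.12 -168.6    20.  ] [ 560.55 -170.     15.36] [ 562.09 -172.99   15.07]
```

```bash
python3 -m pendant '[[[0.1,0.03,0.5,0],[0.22,0.06,1.2,0],[0.22,0.06,1.85,0],[0.22,0.06,1.85,0],[0.22,0.06,1.85,0]]]' && python3 - <<'E'
from h import *
from cell import cams,manip,models
import pickle
d={}
for n in ["wrist","side"]:
    c=cams.camera(n); d[n]=c; cv2.imwrite(f"pics/g_{n}.png",c["frame"][:,:,::-1])
pickle.dump(d,open("g.pkl","wb"))
s=manip.read_state();print(np.round(s["eef_pos"],2),np.round(s["eef_rot"],3))
cv2.imwrite("pics/g_side_c.png",cv2.resize(d["side"]["frame"][220:290,290:370,::-1],None,fx=8,fy=8,interpolation=2))
cv2.imwrite("pics/g_w_c.png",cv2.resize(d["wrist"]["frame"][210:340,270:380,::-1],None,fx=4.5,fy=4.5,interpolation=2))
E
```

```text
clock: 10.25
eef_pos: [560.2, -169.1, 49.7]
eef_rot: [-3.141, -0.0, 1.653]
wrist_force: [-0.6, 0.2, -0.6]
finger_gap: 32.2
[ 560.42 -169.22   50.09] [3.141 0.    1.653]
```

View pics/g_side_c.png

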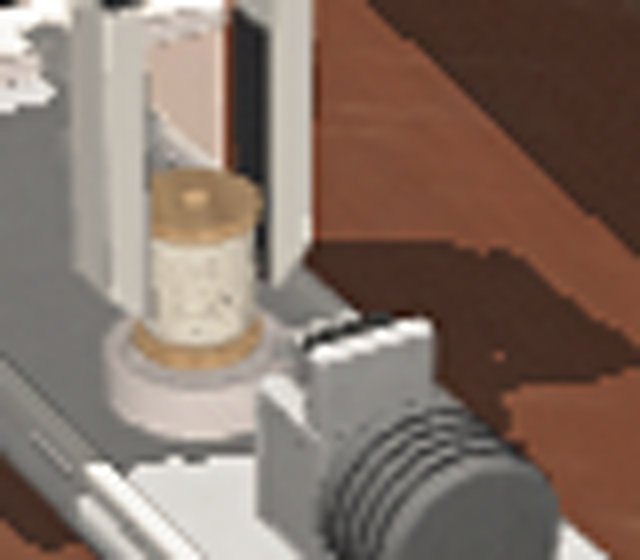

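View pics/g_w_c.png

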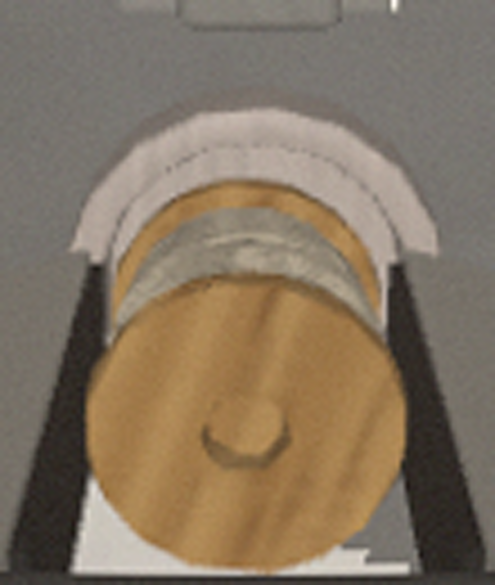

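```bash
python3 - <<'E'
from h import *
import pickle
d=pickle.load(open("g.pkl","rb"));w=d["wrist"]
f=lambda p,z:onz(w,(270+p[0]/4.5-.4,210+p[1]/4.5-.4),z,True)[:2]
inn=np.array([f(p,26) for p in [(111,250),(130,208),(165,170),(205,151),(250,145),(300,150),(345,172),(380,210),(397,250)]])
out=np.array([f(p,26) for p in [(72,250),(95,190),(140,140),(190,115),(250,107),(315,113),(370,140),(415,190),(438,250)]])
z=50.0-21.8
sp=np.array([f(p,z) for p in [(113,300),(120,270),(145,225),(180,197),(220,184),(250,181),(280,186),(320,202),(355,232),(378,275),(383,305)]])
C=lambda A,r0=None:least_squares(lambda v:np.hypot(*(A-v[:2]).T)-(v[2] if r0 is None else r0),[560,-170,20])
for n,A in dict(inn=inn,out=out,sp=sp).items():
    r=C(A);print(n,r.x.round(2),np.abs(r.fun).max().round(2))
print('fixed',C(inn,19).x.round(2),C(sp,16.5).x.round(2))
E
```

```text
inn [ 559.66 -168.24   18.13] 0.21
out [ 559.78 -168.25   22.95] 0.34
sp [ 559.07 -170.8    16.49] 0.15
fixed [ 559.74 -169.34   20.  ] [ 559.07 -170.81   20.  ]
```

```bash
python3 -m pendant '[[[0.17,0.07,0,0],[0.17,0.07,0.2,0],[0.17,0.07,0.4,0],[0.17,0.07,0.5,0],[0.17,0.07,0.5,0]]]' && python3 - <<'E'
from h import *
from cell import cams,manip,models
c=cams.camera("wrist")
s=manip.read_state();print(np.round(s["eef_pos"],2),np.round(s["wrist_force"],3))
cv2.imwrite("pics/i_w_c.png",cv2.resize(c["frame"][210:340,270:380,::-1],None,fx=4.5,fy=4.5,interpolation=2))
E
```

```text
clock: 10.85
eef_pos: [560.8, -167.4, 44.7]
eef_rot: [-3.141, -0.0, 1.653]
wrist_force: [-0.9, 0.1, -0.9]
finger_gap: 32.2
[ 560.83 -167.4    44.86] [0.438 0.332 0.986]
```

View pics/i_w_c.png

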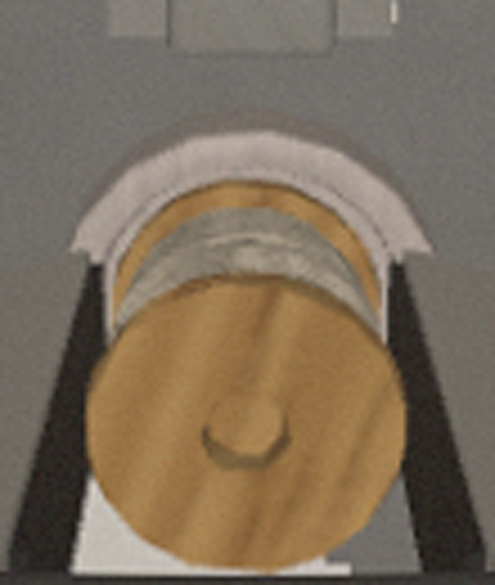

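```bash
python3 -m pendant '[[[0,0,0.15,0],[0,0,0.3,0],[0,0,0.45,0],[0,0,0.45,0]]]' && python3 -m pendant '[[[0,0,0.1,0],[0,0,0.2,0],[0,0,0.2,0]]]'
```

```text
clock: 11.3
eef_pos: [560.7, -167.4, 40.2]
eef_rot: [-3.141, -0.0, 1.653]
wrist_force: [1.1, -0.3, 0.3]
finger_gap: 31.8
clock: 11.6
eef_pos: [560.8, -167.4, 38.3]
eef_rot: [-3.141, -0.0, 1.653]
wrist_force: [0.1, -0.5, -0.2]
finger_gap: 32.1
```

```bash
python3 -m pendant '[[[0,0,0.05,0],[0,0,0.05,0]]]' && python3 -m pendant '[[[0,0,0,0],[0,0,0,0],[0,0,0,0],[0,0,0,0],[0,0,0,0]]]' 0.1 && python3 - <<'E'
from h import *
from cell import cams,manip,models
for n in ["wrist","side"]:
    c=cams.camera(n);f=c["frame"][210:340,270:380] if n=="wrist" else c["frame"][220:290,290:370]
    cv2.imwrite(f"pics/j_{n}.png",cv2.resize(f[:,:,::-1],None,fx=4.5 if n=="wrist" else 8,fy=4.5 if n=="wrist" else 8,interpolation=2))
E
```

```text
clock: 11.8
eef_pos: [560.9, -167.4, 37.9]
eef_rot: [-3.142, -0.0, 1.653]
wrist_force: [0.1, -0.2, 0.2]
finger_gap: 32.2
clock: 12.3
eef_pos: [560.9, -167.4, 38.0]
eef_rot: [-3.142, -0.0, 1.653]
wrist_force: [-0.2, 0.5, 0.5]
finger_gap: 51.7
```

View pics/j_wrist.png

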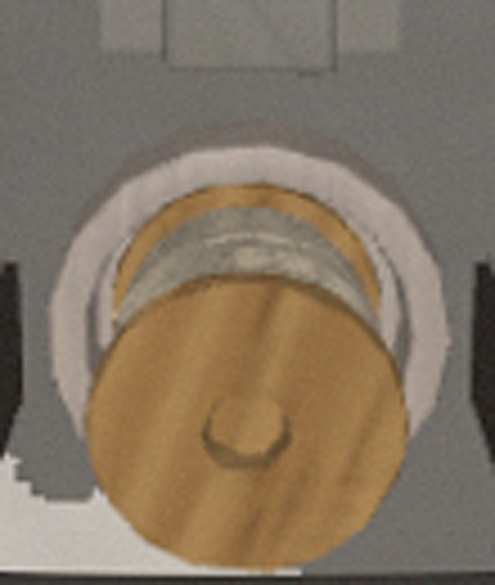

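View pics/j_side.png

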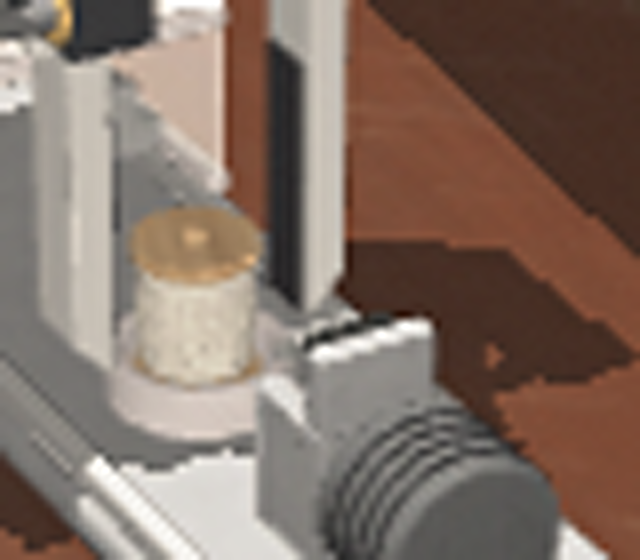

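The spool is released and stands in the cup, with an even ring of rim around it. I'll lift straight up, move behind the push plate and look at it.

```bash
python3 -m pendant '[[[0,0,-1,0],[0,0,-3,0],[0,0,-8,0],[0,0,-13,0],[0,0,-17,0]]]' && python3 -m pendant '[[[3,0,0,0],[7,0,0,0],[11,0,0,0],[14.7,0,0,0],[14.7,0,0,0]]]' -1 10 && python3 -m pendant '[[[0,0,0,0]]]' && python3 - <<'E'
from h import *
from cell import cams,manip,models
import pickle
d={}
for n in ["wrist","top","side"]:
    c=cams.camera(n); d[n]=c; cv2.imwrite(f"pics/k_{n}.png",c["frame"][:,:,::-1])
pickle.dump(d,open("k.pkl","wb"))
s=manip.read_state();print(np.round(s["eef_pos"],2),np.round(s["wrist_force"],3))
cv2.imwrite("pics/k_side_c.png",cv2.resize(d["side"]["frame"][180:310,230:380,::-1],None,fx=5,fy=4.5,interpolation=2))
E
```

```text
clock: 12.9
eef_pos: [561.0, -167.4, 211.9]
eef_rot: [3.139, 0.001, 1.653]
wrist_force: [0.4, -0.1, 1.3]
finger_gap: 51.4
clock: 13.4
eef_pos: [548.5, -17.4, 209.0]
eef_rot: [3.141, -0.0, 1.656]
wrist_force: [0.6, -0.5, 0.5]
finger_gap: 15.2
clock: 13.5
eef_pos: [548.9, -20.5, 208.7]
eef_rot: [3.141, 0.0, 1.654]
wrist_force: [-0.3, -1.5, -0.6]
finger_gap: 7.2
[548.91 -21.86 208.19] [-0.2   -0.892  0.293]
```

View pics/k_wrist.png

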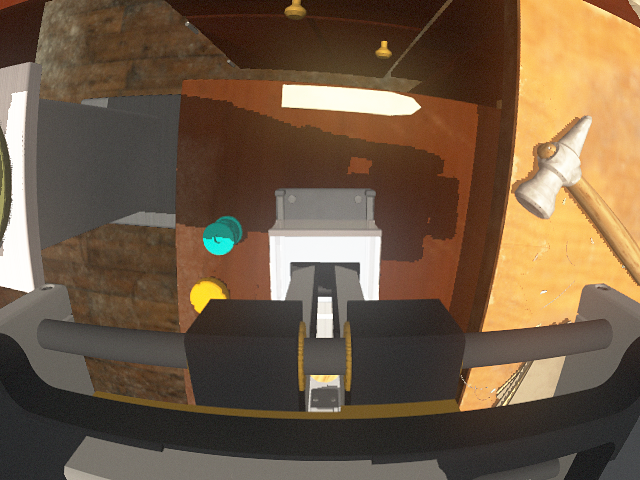

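View pics/k_side_c.png

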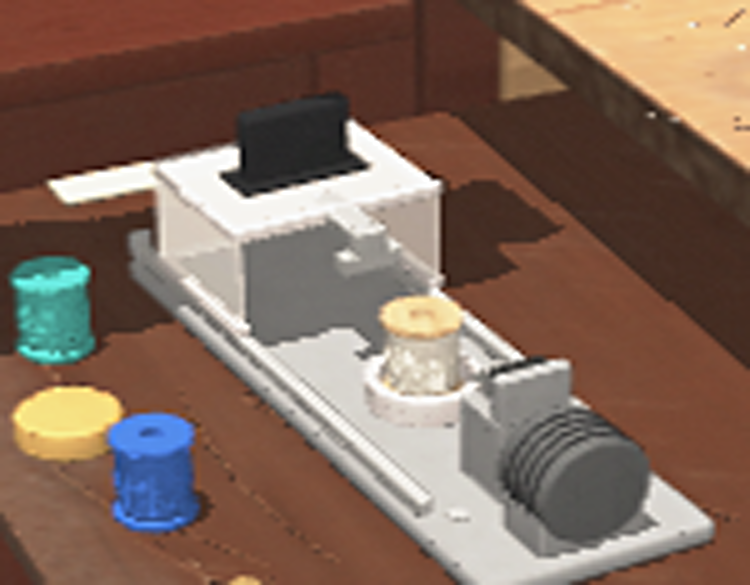

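```bash
python3 - <<'E'
from h import *
import pickle
d=pickle.load(open("k.pkl","rb"));w=d["wrist"]
for z in (76,112): print(z,onz(w,(292,262.5),z,True).round(1),onz(w,(358,265),z,True).round(1))
print("hood back",onz(w,(269,230),76,True).round(1),onz(w,(381,230),76,True).round(1))
s=d["side"];g=lambda p,z:onz(s,(230+p[0]/5-.4,180+p[1]/4.5-.4),z).round(1)
print("side plate top corners z112", g((238,112),112),g((330,94),112),g((347,100),112),"flange z76",g((220,180),76),g((250,192),76),g((370,163),76))
t=d["top"]
cv2.imwrite("pics/k_top_c.png",cv2.resize(t["frame"][170:260,240:380,::-1],None,fx=5,fy=5,interpolation=2))
cv2.imwrite("pics/k_w_c.png",cv2.resize(w["frame"][210:310,250:400,::-1],None,fx=5,fy=5,interpolation=2))
E
```

```text
76 [522.1 -48.9  76. ] [578.7 -46.4  76. ]
112 [524.4 -37.7 112. ] [574.3 -35.5 112. ]
hood back [500.9 -22.1  76. ] [594.9 -14.2  76. ]
side plate top corners z112 [528.6 -55.6 112. ] [570.2 -54.4 112. ] [574.1 -63.4 112. ] flange z76 [521.3 -50.   76. ] [528.2 -66.6  76. ] [584.8 -61.   76. ]
```

View pics/k_w_c.png

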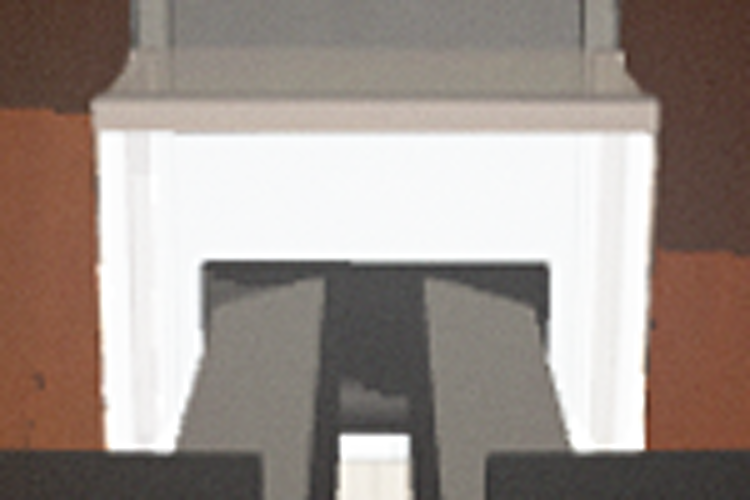

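View pics/k_top_c.png

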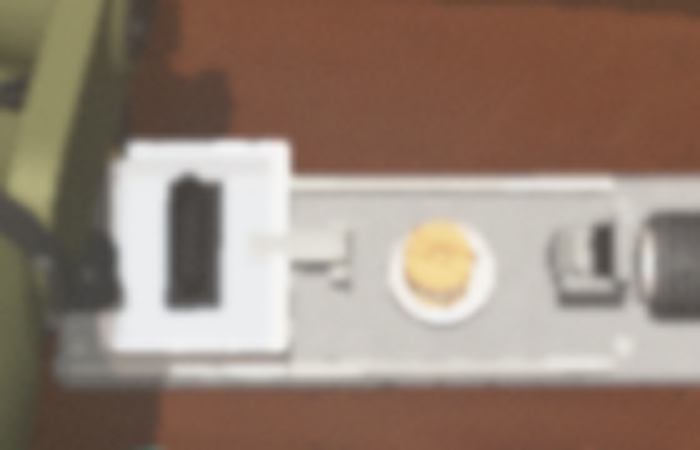

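```bash
python3 -m pendant '[[[0,0.2,2,0],[0,0.2,5,0],[0,0.2,9,0],[0,0.2,11,0],[0,0.2,11,0]]]' && python3 -m pendant '[[[-0.4,0,0,0],[-0.8,0,0,0],[-1.1,0,0,0],[-1.3,0,0,0],[-1.4,0,0,0]]]' && python3 - <<'E'
from h import *
from cell import cams,manip
c=cams.camera("side")
cv2.imwrite("pics/l_side.png",cv2.resize(c["frame"][170:290,220:360,::-1],None,fx=5,fy=5,interpolation=2))
E
```

```text
clock: 14.15
eef_pos: [549.5, -21.6, 95.3]
eef_rot: [-3.137, -0.001, 1.651]
wrist_force: [-1.1, -0.1, -0.5]
finger_gap: 0.5
clock: 14.65
eef_pos: [552.2, -35.0, 98.5]
eef_rot: [3.141, 0.0, 1.653]
wrist_force: [-0.1, -0.9, 0.4]
finger_gap: 0.6
```

View pics/l_side.png

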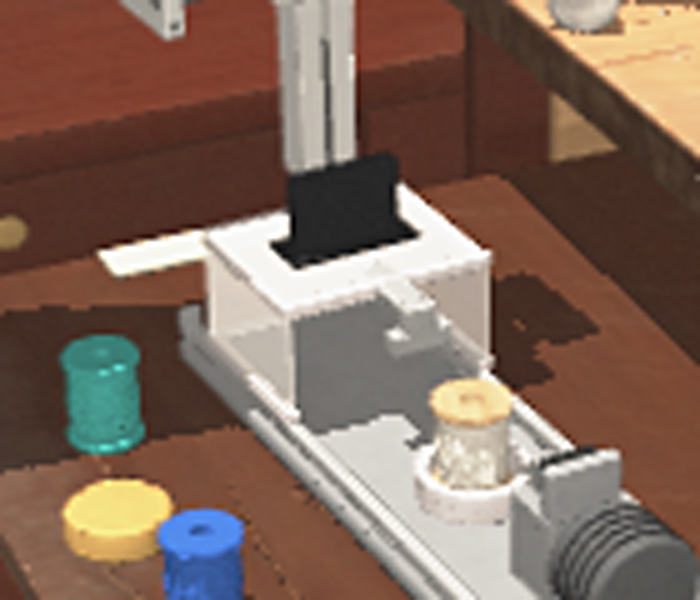

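The fingers are behind the plate, roughly centred on it. Next I'll creep to contact.

```bash
for i in 1; do python3 -m pendant '[[[-0.15,0,0,0],[-0.3,0,0,0],[-0.45,0,0,0],[-0.6,0,0,0],[-0.75,0,0,0]]]'; done; python3 -m pendant '[[[-0.15,0,0,0],[-0.3,0,0,0],[-0.45,0,0,0],[-0.6,0,0,0],[-0.75,0,0,0]]]'
```

```text
clock: 15.2
eef_pos: [552.6, -42.3, 97.9]
eef_rot: [-3.141, -0.0, 1.653]
wrist_force: [0.4, -0.1, -0.4]
finger_gap: 0.3
clock: 15.7
eef_pos: [553.2, -49.7, 97.9]
eef_rot: [-3.142, -0.0, 1.653]
wrist_force: [0.5, 2.0, -0.6]
finger_gap: 0.5
```

```bash
python3 -m pendant '[[[-0.4,0,0,0],[-1.0,0,0,0],[-1.7,0,0,0],[-2.4,0,0,0],[-3,0,0,0]]]'; python3 -m pendant '[[[-0.6,0,0,0],[-1.2,0,0,0],[-1.8,0,0,0],[-2.3,0,0,0],[-2.7,0,0,0]]]' && python3 - <<'E'
from h import *
from cell import cams,manip
import pickle
c=cams.camera("side");t=cams.camera("top");pickle.dump((c,t),open("m.pkl","wb"))
cv2.imwrite("pics/m_side.png",cv2.resize(c["frame"][190:290,260:380,::-1],None,fx=6,fy=6,interpolation=2))
cv2.imwrite("pics/m_top.png",cv2.resize(t["frame"][190:260,240:390,::-1],None,fx=5,fy=5,interpolation=2))
E
```

```text
clock: 16.2
eef_pos: [555.7, -80.4, 97.9]
eef_rot: [-3.142, 0.0, 1.652]
wrist_force: [-0.7, 2.5, 0.0]
finger_gap: 0.6
clock: 16.7
eef_pos: [557.9, -106.9, 97.9]
eef_rot: [-3.141, 0.0, 1.653]
wrist_force: [-1.2, 1.8, 0.3]
finger_gap: 0.6
```

View pics/m_side.png

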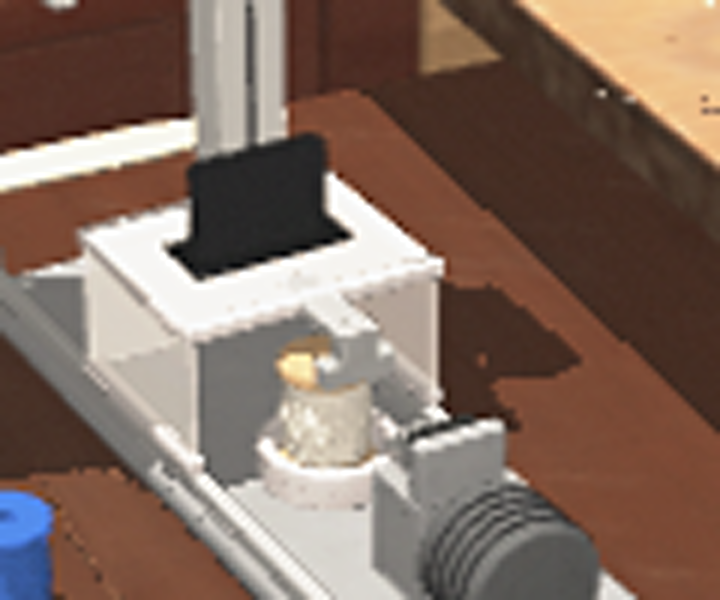

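View pics/m_top.png

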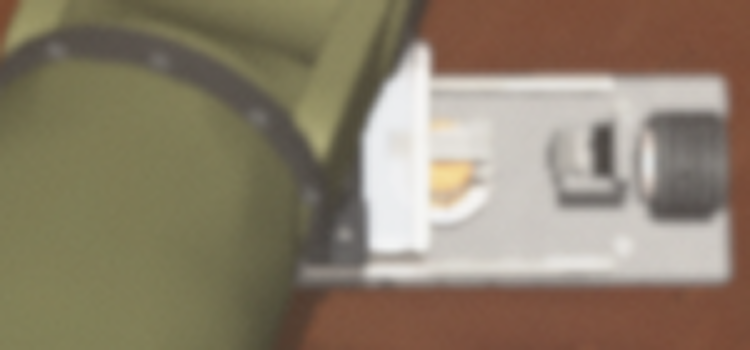

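```bash
python3 -m pendant '[[[-0.4,0,0,0],[-0.9,0,0,0],[-1.4,0,0,0],[-1.8,0,0,0],[-2.2,0,0,0]]]'; python3 -m pendant '[[[-0.2,0,0,0],[-0.4,0,0,0],[-0.6,0,0,0]]]' && python3 - <<'E'
from h import *
from cell import cams,manip
import pickle
c=cams.camera("side");t=cams.camera("top")
cv2.imwrite("pics/n_side.png",cv2.resize(c["frame"][200:290,290:380,::-1],None,fx=6,fy=6,interpolation=2))
cv2.imwrite("pics/n_top.png",cv2.resize(t["frame"][190:260,290:390,::-1],None,fx=6,fy=6,interpolation=2))
E
```

```text
clock: 17.3
eef_pos: [559.7, -128.8, 98.0]
eef_rot: [3.141, 0.0, 1.653]
wrist_force: [0.9, 2.6, -0.3]
finger_gap: 0.5
clock: 17.6
eef_pos: [560.2, -134.5, 97.9]
eef_rot: [3.142, -0.0, 1.653]
wrist_force: [-0.0, 1.3, -0.6]
finger_gap: 0.4
```

View pics/n_side.png

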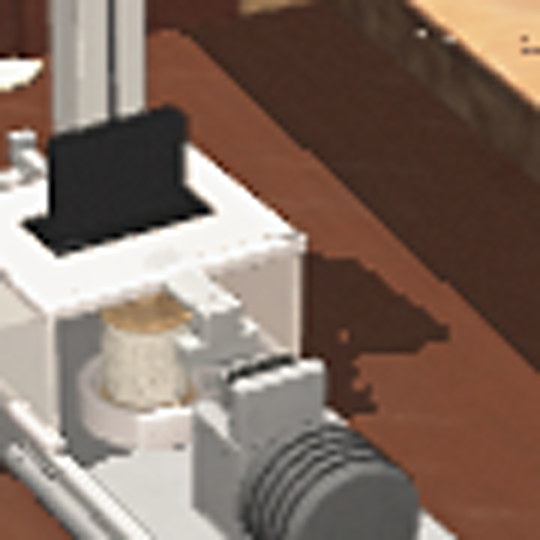

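View pics/n_top.png

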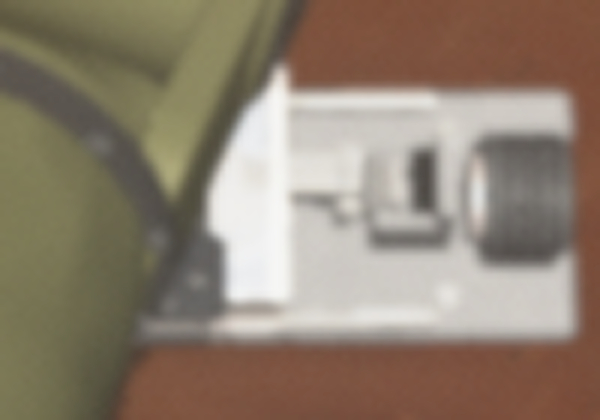

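```bash
for i in 1; do python3 -m pendant '[[[-0.15,0,0,0],[-0.3,0,0,0]]]'; python3 -m pendant '[[[-0.15,0,0,0],[-0.3,0,0,0]]]'; python3 -m pendant '[[[-0.1,0,0,0],[-0.2,0,0,0]]]'; done | grep -E "pos|wrist"
```

```text
eef_pos: [560.4, -137.3, 97.9]
wrist_force: [0.1, 2.0, 0.5]
eef_pos: [560.6, -140.4, 98.0]
wrist_force: [0.1, 1.5, 0.8]
eef_pos: [560.7, -141.9, 98.0]
wrist_force: [-1.6, 8.1, 2.9]
```

```bash
python3 -m pendant '[[[-0.1,0,0,0],[-0.2,0,0,0]]]' | grep -E "pos|wrist"; python3 -m pendant '[[[-0.1,0,0,0],[-0.2,0,0,0]]]' | grep -E "pos|wrist"
```

```text
eef_pos: [560.9, -143.6, 98.0]
wrist_force: [-1.0, 7.6, 3.1]
eef_pos: [561.0, -145.4, 97.9]
wrist_force: [-1.1, 9.9, 3.6]
```

```bash
python3 -m pendant '[[[-0.1,0,0,0],[-0.2,0,0,0]]]' | grep -E "pos|wrist"; python3 -m pendant '[[[-0.1,0,0,0],[-0.2,0,0,0]]]' | grep -E "pos|wrist"; python3 -m pendant '[[[-0.1,0,0,0],[-0.2,0,0,0]]]' | grep -E "pos|wrist"
```

```text
eef_pos: [561.2, -147.9, 98.0]
wrist_force: [-1.9, 1.9, 1.6]
eef_pos: [561.4, -150.5, 97.9]
wrist_force: [-0.5, 2.3, 1.7]
eef_pos: [561.6, -152.4, 98.0]
wrist_force: [-0.8, 2.1, 1.1]
```

Past the slope: the force dropped to 2 N. Next I'll take 0.5 mm steps to feel for the buffer.

```bash
python3 -m pendant '[[[-0.05,0,0,0],[-0.1,0,0,0]]]' | grep -E "pos|wrist"; python3 -m pendant '[[[-0.05,0,0,0],[-0.1,0,0,0]]]' | grep -E "pos|wrist"
```

```text
eef_pos: [561.7, -153.4, 97.9]
wrist_force: [-1.7, 1.7, 0.3]
eef_pos: [561.9, -154.4, 98.0]
wrist_force: [0.5, 0.0, 0.2]
```

```bash
python3 -m pendant '[[[-0.05,0,0,0],[-0.05,0,0,0]]]' | grep -E "pos|wrist"; python3 -m pendant '[[[-0.05,0,0,0],[-0.05,0,0,0]]]' | grep -E "pos|wrist"
```

```text
eef_pos: [561.9, -154.9, 98.0]
wrist_force: [0.1, 1.3, -1.0]
eef_pos: [561.9, -155.1, 98.0]
wrist_force: [0.4, 3.4, 0.9]
```

```bash
python3 -m pendant '[[[-0.05,0,0,0],[-0.05,0,0,0]]]' | grep -E "pos|wrist"; python3 -m pendant '[[[-0.05,0,0,0],[-0.05,0,0,0]]]' | grep -E "pos|wrist"
```

```text
eef_pos: [561.9, -155.4, 98.0]
wrist_force: [-0.1, 4.9, 1.8]
eef_pos: [562.0, -155.8, 98.0]
wrist_force: [-0.9, 6.3, 1.8]
```

```bash
python3 -m pendant '[[[-0.05,0,0,0],[-0.05,0,0,0]]]' | grep -E "pos|wrist"
```

```text
eef_pos: [562.0, -156.1, 98.0]
wrist_force: [-0.4, 7.7, 2.8]
```

```bash
python3 -m pendant '[[[-0.05,0,0,0],[-0.05,0,0,0]]]' | grep -E "pos|wrist"
```

```text
eef_pos: [562.0, -156.4, 98.0]
wrist_force: [-1.2, 9.9, 2.1]
```

```bash
python3 -m pendant '[[[-0.04,0,0,0],[-0.04,0,0,0]]]' | grep -E "pos|wrist"
```

```text
eef_pos: [562.0, -156.7, 98.0]
wrist_force: [-0.9, 10.5, 2.1]
```

```bash
python3 -m pendant '[[[-0.04,0,0,0],[-0.04,0,0,0]]]' | grep -E "pos|wrist"
```

```text
eef_pos: [562.1, -157.0, 98.0]
wrist_force: [-1.3, 10.5, 3.4]
```

```bash
python3 -m pendant '[[[-0.04,0,0,0],[-0.04,0,0,0]]]' | grep -E "pos|wrist"
```

```text
eef_pos: [562.1, -157.2, 98.0]
wrist_force: [-0.6, 11.5, 3.3]
```

```bash
python3 -m pendant '[[[-0.04,0,0,0],[-0.04,0,0,0]]]' | grep -E "pos|wrist"
```

```text
eef_pos: [562.1, -157.5, 98.0]
wrist_force: [-2.0, 13.5, 3.8]
```

```bash
python3 -m pendant '[[[-0.04,0,0,0],[-0.04,0,0,0]]]' | grep -E "pos|wrist"
```

```text
eef_pos: [562.1, -157.8, 98.0]
wrist_force: [-2.0, 13.0, 3.5]
```

```bash
python3 -m pendant '[[[-0.03,0,0,0],[-0.03,0,0,0]]]' | grep -E "pos|wrist"; python3 - <<'E'
from cell import cams
import cv2
c=cams.camera("side");t=cams.camera("top")
cv2.imwrite("pics/o_side.png",cv2.resize(c["frame"][200:290,290:380,::-1],None,fx=6,fy=6,interpolation=2))
cv2.imwrite("pics/o_top.png",cv2.resize(t["frame"][190:260,290:390,::-1],None,fx=6,fy=6,interpolation=2))
E
```

```text
eef_pos: [562.2, -158.2, 98.0]
wrist_force: [-1.8, 12.2, 2.6]
```

View pics/o_side.png

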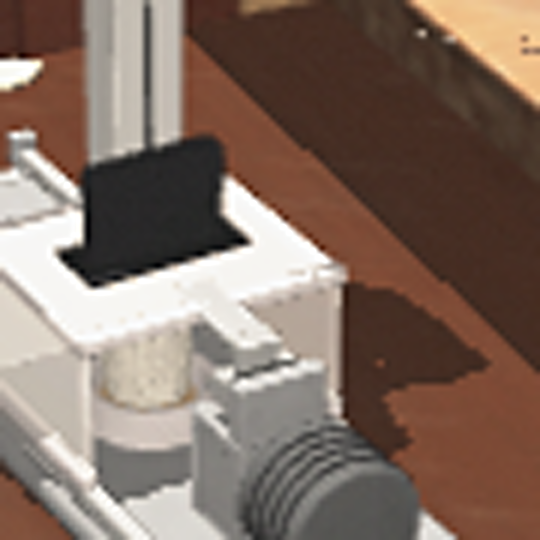

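View pics/o_top.png

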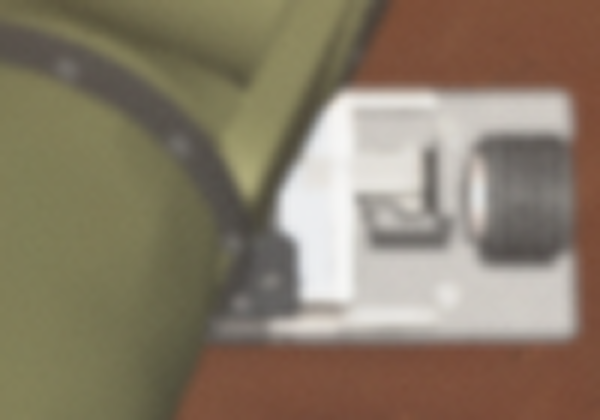

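```bash
python3 -m pendant '[[[-0.03,0,0,0],[-0.03,0,0,0]]]' | grep -E "pos|wrist"
```

```text
eef_pos: [562.2, -158.3, 98.0]
wrist_force: [-1.5, 13.9, 3.5]
```

```bash
python3 -m pendant '[[[-0.03,0,0,0],[-0.03,0,0,0]]]' | grep -E "pos|wrist"; python3 - <<'E'
from cell import manip,cams
import numpy as np
for i in range(4):
    cams.camera("side");s=manip.read_state();print(np.round(s["eef_pos"],2),np.round(s["wrist_force"],1))
E
```

```text
eef_pos: [562.2, -158.4, 98.0]
wrist_force: [-1.3, 15.2, 4.9]
[ 562.18 -158.41   97.97] [-2.4 15.3  4.9]
[ 562.17 -158.43   97.96] [-2.3 14.3  4.3]
[ 562.19 -158.41   97.95] [-1.7 15.3  3.6]
[ 562.19 -158.4    97.94] [-1.1 15.7  4.5]
```

```bash
for k in 1; do python3 -m pendant '[[[0.05,0,0,0],[0.05,0,0,0]]]' | grep -E "pos|wrist";python3 -m pendant '[[[0.05,0,0,0],[0.05,0,0,0]]]' | grep -E "pos|wrist";python3 -m pendant '[[[0.05,0,0,0],[0.05,0,0,0]]]' | grep -E "pos|wrist"; done
```

```text
eef_pos: [562.2, -158.3, 98.0]
wrist_force: [-1.9, 13.5, 2.6]
eef_pos: [562.2, -158.2, 97.9]
wrist_force: [-0.8, 8.9, 2.3]
eef_pos: [562.2, -158.1, 98.0]
wrist_force: [0.2, 6.7, 1.6]
```

On backing off, the force fell from 15 N to 7 N over 0.3 mm. The free buffer would give only about 1 N over that distance, so the latch is holding the guard. Backing away to check.

```bash
python3 -m pendant '[[[0.1,0,0,0],[0.2,0,0,0],[0.4,0,0,0],[0.8,0,0,0],[1.5,0,0,0]]]' | grep -E "pos|wrist"; python3 -m pendant '[[[0.5,0,0,0],[1,0,0,0],[1,0,-3,0],[1,0,-7,0],[1,0,-11,0]]]'| grep -E "pos|wrist"; python3 -m pendant '[[[4,-1,-1,0],[8,-3,-2,0],[8,-3,-2,0]]]'| grep -E "pos|wrist"; python3 - <<'E'
from cell import cams
import cv2
c=cams.camera("side");t=cams.camera("top");w=cams.camera("wrist")
cv2.imwrite("pics/p_side.png",cv2.resize(c["frame"][190:290,280:380,::-1],None,fx=6,fy=6,interpolation=2))
cv2.imwrite("pics/p_top.png",cv2.resize(t["frame"][190:260,290:390,::-1],None,fx=6,fy=6,interpolation=2))
cv2.imwrite("pics/p_wrist.png",w["frame"][:,:,::-1])
E
```

```text
eef_pos: [560.9, -143.6, 97.9]
wrist_force: [-0.0, -0.4, -0.6]
eef_pos: [559.8, -133.3, 209.2]
wrist_force: [1.0, -0.5, 0.6]
eef_pos: [522.5, -53.2, 229.8]
wrist_force: [-0.8, -0.5, -0.3]
```

View pics/p_side.png

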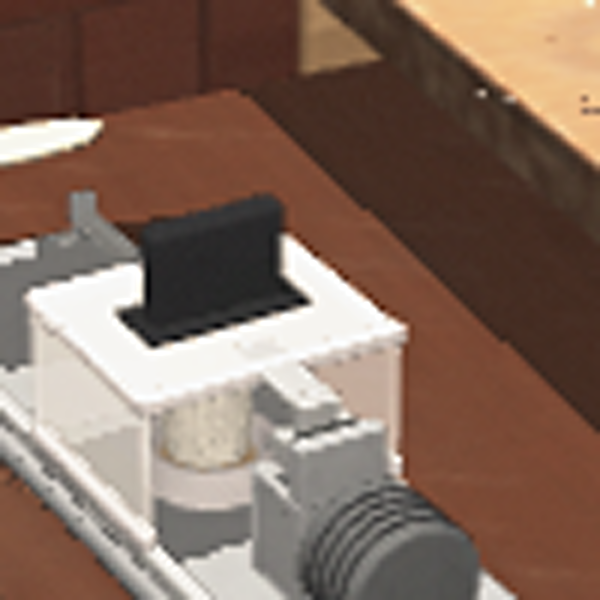

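View pics/p_top.png

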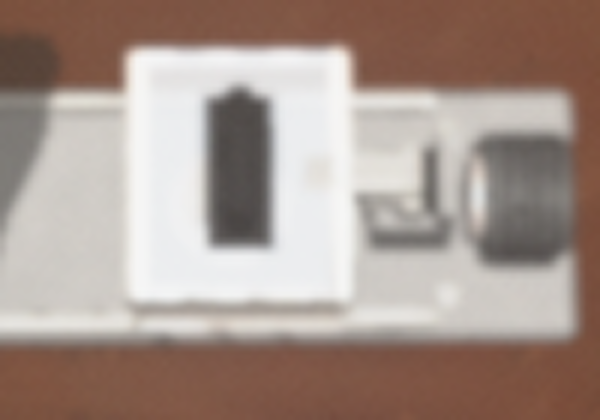

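View pics/p_wrist.png

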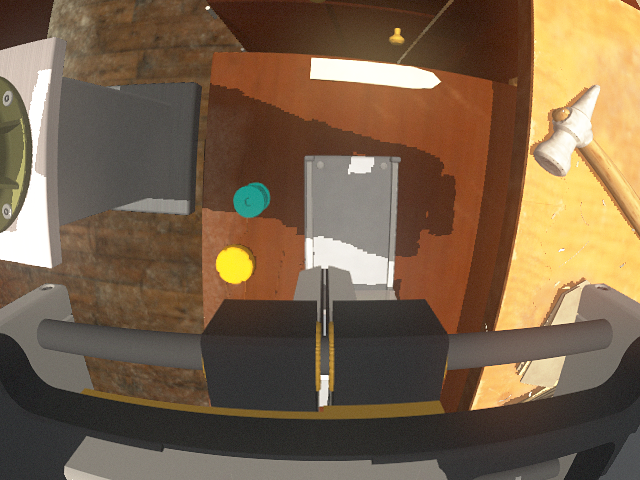

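```bash
python3 - <<'E'
import cv2,numpy as np
for n,oa,pa in [("top",(330,120,110,120),(330,120,110,120)),("side",(170,280,190,70),(230,340,190,70))]:
    o=cv2.imread(f"pics/o_{n}.png",0);p=cv2.imread(f"pics/p_{n}.png",0)
    x,y,w,h=oa;X,Y,_,_=pa
    r=cv2.matchTemplate(p,o[y:y+h,x:x+w],cv2.TM_CCOEFF_NORMED);_,m,_,l=cv2.minMaxLoc(r)
    print(n,m,(np.array(l)-[X,Y])/6,"px")
E
```

```text
top 0.9988635778427124 [0. 0.] px
side 0.9889980554580688 [0. 0.] px
```

The guard hasn't moved since I let go (a free buffer would have pushed it back up to 4 mm, nearly 2 px). The spool is visible upright under the hood, so I'm handing in.

```bash
python3 - <<'E'
from cell import manip
s=manip.read_state();print(s["clock"],s["wrist_force"]);print(manip.sign_off())
E
```

```text
24.85 [ 0.98363081 -0.5367105   0.13397433]
the job is handed in; nothing more can be done
None
```

I stood the wooden spool in the cup, slid the guard shut until the latch held it, and handed the job in at about 25 s. The hand-in gives no verdict, so that rests on the checks below.

- **Spool:** I took the cream wooden one and left the turquoise and blue ones alone. After I let go, the wrist and side pictures showed it upright in the cup. The last side picture shows it upright under the hood.
- **Push:** The guard rode up the latch's slope at 8–10 N, and the force then dropped to 2 N. I pressed the stop in steps of 0.5 mm or less. The highest wrist force I read along the push was 15.7 N, below the 20 N limit. The click is said to come at 12–14 N, and I had no clear sign of it in the force while pushing.
- **Latch:** When I backed off, the force fell from 15 N to 7 N over only 0.3 mm. After I let go, image matching found no movement of the guard in the top or side view. A guard that hadn't latched would have been pushed back by the buffer, so I take it as caught; the bolt itself can't be seen in the pictures.
- **Disagreement:** The cameras put the cup up to 3 mm apart from one another. I went by the wrist view, and the spool went in without resistance.
- **Other things:** The arm touched nothing else that I saw. I did not measure the other objects again at the end.

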